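# Free the boxed-in sanding block

### The arm

A 7-joint arm with a two-finger parallel gripper is mounted at the origin on a cart in front of the work surface, level with it; the furniture and walls round the work are solid. World frame = base frame: x ahead of the robot, y to its left, z up, the work surface at z = 0. Lengths are in m, angles in rad, forces in N, time in s.
With the tool pointing down it reaches from about 0.425 to 0.875 m from the base axis. Payload 4.7 kg.
Tool frame: the origin (TCP) lies on the mounting face of the last link; the fingertips stand 182 mm ahead of it and the grasp point (between the pads) lies ahead of it (ctrl.grip_point_offset is the z of the grasp point in the tool frame, in m); z points along the fingers, y is the line along which they close (so a half turn about z gives the same grasp; the last joint's range is limited). The gripper opens to 87 mm and grips with 3 to 60 N. Pads are 19 mm wide; open, the fingers measure 117 mm over their backs; the gripper's body (75 mm by 190 mm) begins 51 mm behind the grasp point.
Start: joints at [1.246, 0.321, -0.07, 1.45, 0.023, 1.371, -0.057], TCP at [0.216, -0.613, 0.405] pointing down, gripper open.
Joint ranges: [-2.86, 2.86], [-0.3, 2.09], [-1.38, 1.24], [0.06, 2.45], [-1.56, 4.7], [0.09, 2.05], [-2.69, 2.69]. Speed limits (rad/s): [2.57, 2.57, 3.14, 3.14, 3.14, 3.14, 3.14].

### API

Orientations are given as a rotation vector (axis times angle).
In Python, from bench import ctrl gives the robot as it stands.
- The arm moves only by the tool inch_along, called as name([rows], argument=value, ...), one row to a line, values as JSON. Schema: {"type":"object","properties":{"steps":{"type":"array","items":{"type":"object","properties":{"xyz":{"type":"array","items":{"type":"number"},"minItems":3,"maxItems":3},"yaw":{"type":"number"},"finger_gap":{"type":"number"}},"additionalProperties":false,"required":["finger_gap"]},"minItems":1,"maxItems":20},"squeeze":{"type":"number"},"only":{"type":"string"},"quiet":{"type":"boolean"},"lines":{"type":"string"}},"required":["steps"],"additionalProperties":false}. steps is a list of rows, 1 to 20 of them, each an object with the fields xyz (a list: dx, dy, dz in normalised numbers (1 is 0.75 m)), yaw (a turn about the tool's z in normalised numbers (1 is 4 rad)), finger_gap (the opening from 0.0 (shut) to 1.0 (fully open)); a field left out counts as zero (the opening has to be given); each row is the pose to reach, as a shift and turn from the pose commanded when the call began, along the tool's axes at that moment; what a row does not reach only later rows make up. A row lasts 1/10 s, in which the tool goes at most 0.05 m and 0.15 rad, less where a joint would pass 70% of its speed; a pose out of reach is approached as far as the arm can. The fingers move at their own pace and stop on an object; squeeze is the grip in N (left out, the last holds). Time passes only in rows, so rows that do not move let the fingers close. The tool returns the time, the measured TCP pose, the force, the opening and the grip force at its end. only (a regular expression) keeps the lines of the reply that match it, lines (a string "A,B") keeps lines A to B, and quiet returns only ok. A shift or turn number past 1, either way, is cut back to 1. Input that does not fit is refused with a message, and nothing moves.
- ctrl.get_state(): the state, without advancing time (a new reading comes with each control period).
- ctrl.get_image(name): name is "scene" or "side" or "wrist"; returns (picture, depth): 400x640x3 uint8, red, green, blue; 400x640 float32, m along the optical axis (not along the pixel's ray), 0 where there is no reading.
- ctrl.camera_model(name): a dict with "vertical_fov" (degrees; the focal length in pixels is half the picture's height over the tangent of half this angle, whatever the lens; pixels are square), "cx", "cy" (the principal point, pixels), "rvec" (rotation vector, rad) and "tvec" (3), from world to camera coordinates, as OpenCV has them; the wrist camera has in their place "hand_eye" (4x4, takes a point from camera to tool coordinates, whose origin is the TCP and whose axes are the flange's). Camera axes: x right, y down, z forward; pixel columns grow to the right and rows downward; lengths in m; the calibration is good to about 2 mm. The wrist camera is an equidistant fisheye: a pixel r from the principal point sees the ray r / f radians off the axis. A picture is of the moment at which its call begins: read the wrist's pose just before it. camera_model takes no time and is no camera call.
- ctrl.close_job(): hands the job in; it is judged then, once.
The state is a dict: "time": time; "joint_positions": joint angles; "qd": joint speeds; "joint_torque": joint torques, N m; "position": TCP position; "tool_rot": TCP orientation; "ft_force": force on the tool from outside, world axes, zero at the start; "torque": the same for the moment, N m; "grip_width": opening from 0.0 (shut) to 1.0 (fully open); "grip_force": force on a finger pad.
Only numpy, scipy, OpenCV 4.12 (cv2) and the standard library are available. Lean on these libraries where they do the work, as an engineer would, in place of code of your own. Each camera call takes 0.05 s, during which the arm holds its last target. There are 200 camera calls.

### The job

The sanding block is boxed in on the plywood tool tray. First set the box of screws and the wood block that hem it in upright on the black rubber mat, then lift the sanding block out and lay it flat, lengthwise, inside the pencilled rectangle on the pine board, and only then put the box of screws and the wood block back squarely on the tray, each on the cork pad where it stood. Leave the tape measure, the block plane and the battery pack where they are.

Things in the scene. Friction and masses are not known exactly. Their poses are not given: they have to be found in the camera images.
- tool_tray: fixed plywood tray, 150 (x) x 300 (y) x 9 mm; origin: centre of underside, top 9 mm above. Flush cork pads 74 x 108 mm at y = +86 and -86 mm carry the screw box and the wood block (either way). Sanding block between them, length along tray x, 8 to 13 mm from both. Four fixed dark cleats 22 (x) x 8 (y) mm, 20 mm above the top, at x = +-48, y = +-39 mm, 3 mm clear of its long sides near their ends
- park_mat: fixed black rubber mat, 130 (x) x 200 (y) x 3 mm, the side area; origin at the centre of its underside, top 3 mm above it. It and the pine board change sides
- pine_board: fixed pale pine board, 130 (x) x 200 (y) x 18 mm, the workpiece; origin at the centre of its underside, top 18 mm above it. A pencilled dark rectangle, 88 (x) x 136 (y) mm inside, is centred on its top
- screw_box: loose brown card box of screws with a green patch, 57 (x) x 92 (y) x 64 (z) mm, about 0.4 kg, stiff; origin at the centre of its underside. Starts on one of the tray's cork pads with its y along the tray's y; grasp across its 57 mm x width
- wood_block: loose plain wood off-cut, 50 (x) x 85 (y) x 50 (z) mm, about 0.16 kg; origin at the centre of its underside. Starts on the other cork pad with its y along the tray's y; grasp across its 50 mm x width
- sanding_block: loose red-brown sanding block, 63 (x) x 112 (y) x 30 (z) mm, about 0.09 kg, stiff; origin at the centre of its underside. Starts in the middle of the tray with its y (length) along the tray's x; grasp across its 63 mm x width, where its neighbours leave no room for fingers until they are cleared
- steel_tape: bystander: loose yellow and black tape measure standing on edge, 39 (x) x 85 (y) x 66 mm high; origin at the centre of its underside
- block_plane: bystander: loose black and grey block plane, 50 (x) x 160 (y) x 51 mm high; origin at the centre of its underside
- battery: bystander: loose yellow and black battery pack, 70 (x) x 115 (y) x 56 mm high; origin at the centre of its underside
Mind the look-alikes: they are no part of the job. What is shaped like the wood_block but pink or red is not meant.

How it is judged:
By the outcome, as a careful person would: the job done as asked, in the order asked, and still so for the second after the job is handed in, with the robot touching nothing.
It also fails if it takes over 106 s, if anything falls off the work surface, if the arm or the gripper's body presses on something with over 40 N, if the wrist force passes 120 N, or if a joint passes its speed limit or range.

## Working session

There is one attempt and no reset: what is moved stays moved. The work goes in short steps, Python scripts to look and compute and a tool call to move; the robot and the scene stay as the last step left them, time stands still between calls to the robot, and variables do not carry over. Pictures are saved under pics/ and viewed, at most 14 in all, crops included, and the job is handed in when it is done.

```bash
ls; mkdir -p pics; python3 - <<'E'
from bench import ctrl
import cv2,numpy as np
print(ctrl.grip_point_offset); s=ctrl.get_state(); print(s['position'],s['tool_rot'],s['time'])
for n in("scene","side","wrist"):
    p,d=ctrl.get_image(n); cv2.imwrite(f'pics/{n}0.png',p[:,:,::-1]); np.savez(f'pics/{n}0.npz',p=p,d=d)
    print(n,ctrl.camera_model(n))
E
```

```text
pics
0.1635
[ 0.21595835 -0.6128612   0.40366283] [-3.09474608e+00 -5.29490941e-01  6.54944052e-04] 0.0
scene {'vertical_fov': 49.642101790817016, 'cx': 316.19015975681907, 'cy': 201.0080665411689, 'rvec': array([ 1.1152124 , -2.28573918,  1.07721844]), 'tvec': array([0.35300966, 0.35516672, 0.98218111])}
side {'vertical_fov': 52.158805918777716, 'cx': 317.6903205411751, 'cy': 205.52683625285295, 'rvec': array([ 0.45499284, -2.48188293,  1.50817288]), 'tvec': array([0.56507322, 0.15024726, 1.12495102])}
wrist {'vertical_fov': 65.70646984690485, 'cx': 319.7091617630274, 'cy': 196.1639521151272, 'hand_eye': array([[ 6.15733541e-04, -9.64920070e-01, -2.62543100e-01,
         7.17691726e-02],
       [ 9.99999802e-01,  5.60041845e-04,  2.86954041e-04,
        -8.75614833e-04],
       [-1.29852591e-04, -2.62543224e-01,  9.64920224e-01,
         2.02932202e-02],
       [ 0.00000000e+00,  0.00000000e+00,  0.00000000e+00,
         1.00000000e+00]])}
```

View pics/scene0.png

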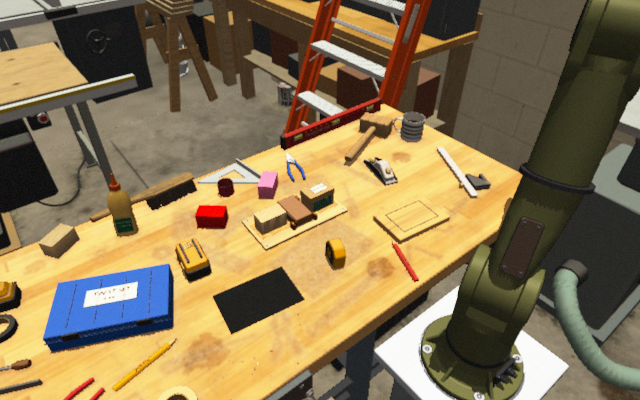

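View pics/side0.png

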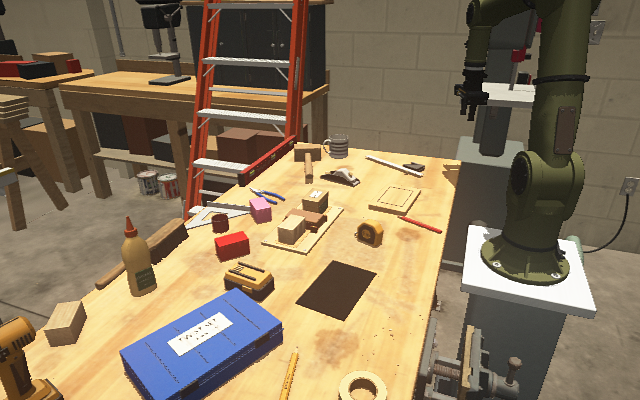

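Scene: tray about (295,215). On it are the wood block (270,217), sanding block (297,211) and screw box with green patch (317,195). The mat is at (258,298), the pine board at (411,219), the tape at (335,253), the plane at (380,170) and the battery at (192,257).

Candidates for wood_block: plain wood at (270,217) on the tray, pink (268,184), red (212,216), and an off-cut at (60,240). The one on the tray fits, since it is plain wood on a cork pad beside the sanding block. Next I'll confirm it in a crop and get rough positions.

```bash
cat > h.py <<'E'
import numpy as np,cv2
from scipy.spatial.transform import Rotation as R
from bench import ctrl
def pose(s): return R.from_rotvec(s['tool_rot']).as_matrix(),np.array(s['position'])
def rays(n,px,st=None):
    """origin and directions (unit optical z, or unit ray for wrist) in world"""
    m=ctrl.camera_model(n); f=200/np.tan(np.radians(m['vertical_fov']/2))
    px=np.atleast_2d(px).astype(float); q=(px-[m['cx'],m['cy']])/f
    if n=='wrist':
        r=np.linalg.norm(q,axis=1); k=np.where(r>1e-9,np.tan(r)/np.maximum(r,1e-9),1)
        c=np.c_[q*k[:,None],np.ones(len(q))]; H=np.array(m['hand_eye']); Rt,t=pose(st)
        return Rt@H[:3,3]+Rt@H[:3,:3]@np.zeros(3)+t,c@(Rt@H[:3,:3]).T
    Rm=R.from_rotvec(m['rvec']).as_matrix()
    return -Rm.T@m['tvec'],np.c_[q,np.ones(len(q))]@Rm
def onplane(n,px,z,st=None):
    o,d=rays(n,px,st); return o+d*((z-o[2])/d[:,2])[:,None]
def cloud(n,dep,st=None):
    v,u=np.mgrid[:400,:640]; o,d=rays(n,np.c_[u.ravel(),v.ravel()],st)
    P=o+d*dep.reshape(-1,1); P[dep.ravel()==0]=np.nan; return P.reshape(400,640,3)
def rect(pts):
    (c,s,a)=cv2.minAreaRect((np.asarray(pts)[:,:2]*1000).astype(np.float32)); return np.round(c,1),np.round(s,1),round(a,1)
E
python3 - <<'E'
from h import *
for n,L in(("scene",dict(wood=(268,213),sand=(297,206),screw=(318,190),mat=(258,298),board=(411,219),tape=(335,245),plane=(380,165),batt=(190,252),pink=(268,180),red=(211,213),table=(150,360))),
           ("side",dict(wood=(292,222),sand=(314,216),screw=(315,195),mat=(337,290),board=(395,200),tape=(368,228),plane=(342,175),batt=(248,272)))):
    P=cloud(n,np.load(f'pics/{n}0.npz')['d'])
    for k,(u,v) in L.items(): print(n,k,np.round(P[v,u],3))
p=np.load('pics/scene0.npz')['p'][140:280,150:350]
cv2.imwrite('pics/c1.png',cv2.resize(p[:,:,::-1],None,fx=4,fy=4,interpolation=cv2.INTER_CUBIC))
E
```

```text
scene wood [0.645 0.125 0.06 ]
scene sand [0.638 0.025 0.04 ]
scene screw [ 0.63  -0.05   0.071]
scene mat [0.438 0.295 0.005]
scene board [ 0.395 -0.227  0.018]
scene tape [0.413 0.061 0.071]
scene plane [ 0.631 -0.323  0.048]
scene batt [0.651 0.374 0.05 ]
scene pink [0.795 0.029 0.05 ]
scene red [0.762 0.254 0.049]
scene table [0.441 0.579 0.004]
side wood [0.642 0.116 0.058]
side sand [0.605 0.033 0.042]
side screw [ 0.633 -0.047  0.074]
side mat [0.437 0.303 0.003]
side board [ 0.399 -0.206  0.021]
side tape [0.424 0.064 0.052]
side plane [ 0.63  -0.323  0.035]
side batt [0.646 0.371 0.052]
```

View pics/c1.png

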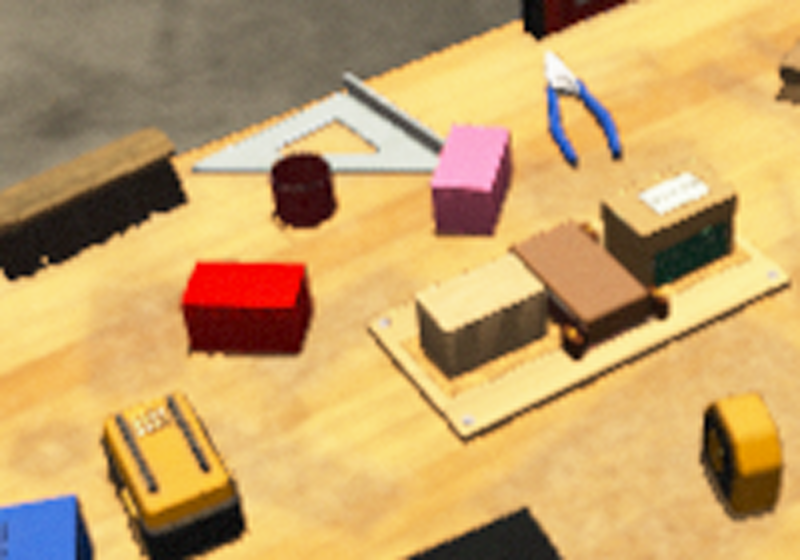

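The crop confirms it: the plain wood block (480,310 in the crop) is on the tray, with the sanding block and screw box next to it. Pink and red are separate. Next is the wrist view, board first and then the tray.

The manual's scale: shifts go in shares of 0.75 m and turns go in shares of 4 rad. Converting my numbers, 0.351 m is 0.468, -0.293 m is -0.3907, -1.22 rad is -0.305.

```bash
cat > go.py <<'E'
# usage: go.py x y z(TCP) yaw_deg(tool x heading) : prints rows needed in tool axes
import sys; from h import *
s=ctrl.get_state(); Rt,t=pose(s); x=[float(a) for a in sys.argv[1:5]]
d=Rt.T@(np.array(x[:3])-t); y0=np.degrees(np.arctan2(Rt[1,0],Rt[0,0])); a=(y0-x[3]+180)%360-180
print('t',round(s['time'],2),'tcp',np.round(t,4),'yaw',round(y0,2),'q7',round(s['joint_positions'][6],2),'zaxis',np.round(Rt[:,2],3),'SHIFT',np.round(d,4),'TURN',round(np.radians(a),3))
E
cat > snap.py <<'E'
import sys; from h import *
s=ctrl.get_state(); p,d=ctrl.get_image('wrist'); np.savez(f'pics/{sys.argv[1]}.npz',p=p,d=d,position=s['position'],tool_rot=s['tool_rot'])
cv2.imwrite(f'pics/{sys.argv[1]}.png',p[:,:,::-1])
E
```

inch_along([
  {"xyz": [0.468,-0.3907,0],"yaw": -0.305,"finger_gap": 1},
  {"xyz": [0.468,-0.3907,0],"yaw": -0.305,"finger_gap": 1},
  {"xyz": [0.468,-0.3907,0],"yaw": -0.305,"finger_gap": 1},
  {"xyz": [0.468,-0.3907,0],"yaw": -0.305,"finger_gap": 1},
  {"xyz": [0.468,-0.3907,0],"yaw": -0.305,"finger_gap": 1},
  {"xyz": [0.468,-0.3907,0],"yaw": -0.305,"finger_gap": 1},
  {"xyz": [0.468,-0.3907,0],"yaw": -0.305,"finger_gap": 1},
  {"xyz": [0.468,-0.3907,0],"yaw": -0.305,"finger_gap": 1},
  {"xyz": [0.468,-0.3907,0],"yaw": -0.305,"finger_gap": 1},
  {"xyz": [0.468,-0.3907,0],"yaw": -0.305,"finger_gap": 1},
  {"xyz": [0.468,-0.3907,0],"yaw": -0.305,"finger_gap": 1},
  {"xyz": [0.468,-0.3907,0],"yaw": -0.305,"finger_gap": 1},
  {"xyz": [0.468,-0.3907,0],"yaw": -0.305,"finger_gap": 1},
  {"xyz": [0.468,-0.3907,0],"yaw": -0.305,"finger_gap": 1},
  {"xyz": [0.468,-0.3907,0],"yaw": -0.305,"finger_gap": 1},
])

```text
time: 1.65
position: [0.4492, -0.2211, 0.4046]
tool_rot: [-2.237, -2.206, 0.0]
ft_force: [-0.7, 0.9, 0.2]
grip_width: 1.0
grip_force: 0.0
```

```bash
python3 snap.py w1; python3 go.py 0.6 0.06 0.4 90
```

```text
t 1.7 tcp [ 0.4493 -0.2208  0.4047] yaw 89.23 q7 0.38 zaxis [-0.  0. -1.] SHIFT [0.2828 0.1469 0.0046] TURN -0.014
```

To row units: 0.283 m is 0.3773, 0.147 m is 0.196.

inch_along([
  {"xyz": [0.3773,0.196,0],"finger_gap": 1},
  {"xyz": [0.3773,0.196,0],"finger_gap": 1},
  {"xyz": [0.3773,0.196,0],"finger_gap": 1},
  {"xyz": [0.3773,0.196,0],"finger_gap": 1},
  {"xyz": [0.3773,0.196,0],"finger_gap": 1},
  {"xyz": [0.3773,0.196,0],"finger_gap": 1},
  {"xyz": [0.3773,0.196,0],"finger_gap": 1},
  {"xyz": [0.3773,0.196,0],"finger_gap": 1},
  {"xyz": [0.3773,0.196,0],"finger_gap": 1},
  {"xyz": [0.3773,0.196,0],"finger_gap": 1},
], lines="1,2")

```text
time: 2.7
position: [0.5999, 0.0591, 0.4045]
```

```bash
python3 snap.py w2; python3 - <<'E'
import cv2,numpy as np
a=cv2.imread('pics/w1.png');b=cv2.imread('pics/w2.png')
cv2.imwrite('pics/w12.png',np.vstack([a[:300],b[:300]]))
E
```

```text
(no output)
```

View pics/w12.png

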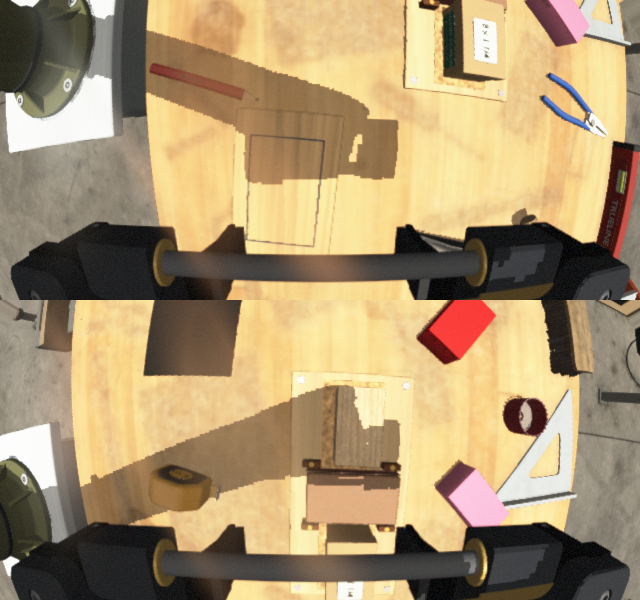

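The pencilled rectangle is in the top view (corners about 252,135 / 325,141 / 315,246 / 247,240). In the lower view the wood block is at (357,425) and the sanding block at (352,498). The mat corner is at upper left and the screw box label is at the bottom.

```bash
python3 - <<'E'
from h import *
def load(k): D=np.load(f'pics/{k}.npz'); return D['p'],D['d'],D
def top(P,lo,hi,x0,x1,y0,y1,nm):
    m=(P[...,2]>lo)&(P[...,2]<hi)&(P[...,0]>x0)&(P[...,0]<x1)&(P[...,1]>y0)&(P[...,1]<y1)
    m=cv2.morphologyEx(m.astype(np.uint8),cv2.MORPH_OPEN,np.ones((3,3)))>0
    Q=P[m]; print(nm,m.sum(),'z',np.round(np.median(Q[:,2]),4),rect(Q))
A=load('w1');B=load('w2')
PA=cloud('wrist',A[1],A[2]);PB=cloud('wrist',B[1],B[2])
top(PA,.06,.09,.55,.72,-.15,.02,'screw A'); top(PB,.045,.075,.55,.72,.06,.2,'wood B'); top(PB,.028,.05,.55,.72,-.03,.07,'sand B(cleats too)')
S=np.load('pics/scene0.npz');PS=cloud('scene',S['d']);W=np.load('pics/side0.npz');PW=cloud('side',W['d'])
for P,n in((PS,'scene'),(PW,'side')):
    top(P,.063,.09,.55,.72,-.15,.02,'screw '+n);top(P,.05,.075,.55,.72,.06,.2,'wood '+n);top(P,.034,.05,.55,.72,-.03,.07,'sand '+n)
    top(P,.01,.03,.3,.5,-.35,-.1,'board '+n)
    p=(S if n=='scene' else W)['p'].astype(int); m=(p.sum(2)<120)&(P[...,2]<.02)&(P[...,0]>.3)&(P[...,0]<.6)&(P[...,1]>.15)&(P[...,1]<.45)
    m=cv2.morphologyEx(m.astype(np.uint8),cv2.MORPH_OPEN,np.ones((3,3)))>0;print('mat',n,m.sum(),rect(P[m]))
top(PA,.01,.03,.3,.5,-.35,-.1,'board A')
# heights
for nm,P,x,y in(('table',PB,.5,.03),('trayB',PB,.575,.15)):
    print(nm,np.median(P[(abs(P[...,0]-x)<.01)&(abs(P[...,1]-y)<.01)],0))
# pencilled rectangle: dark thin lines -> blackhat, contour
g=cv2.cvtColor(A[0],cv2.COLOR_RGB2GRAY); bh=cv2.morphologyEx(g,cv2.MORPH_BLACKHAT,np.ones((7,7)))
m=((bh>25)).astype(np.uint8); m[:128]=0;m[252:]=0;m[:,:238]=0;m[:,335:]=0
k,l,st,_=cv2.connectedComponentsWithStats(m,connectivity=8)
i=1+np.argmax(st[1:,4]); v,u=np.nonzero(l==i); print('pencil',st[i]); Q=onplane('wrist',np.c_[u,v],.018,A[2]); print(rect(Q))
# tray by rays: screws / corners
for px,n in(((292,72),'trayTL'),((412,76),'trayTR')): print(n,onplane('wrist',px,.009,B[2]))
print('cleats B');
E
```

```text
screw A 3490 z 0.0715 (array([632.8, -53.9]), array([92.4, 58.6]), 88.0)
wood B 3737 z 0.0587 (array([642.4, 117.6]), array([85.3, 50. ]), 86.6)
sand B(cleats too) 5115 z 0.039 (array([635. ,  30.6]), array([ 80.2, 116.6]), 88.3)
screw scene 384 z 0.0712 (array([633.4, -50.1]), array([94.5, 61.2]), 87.3)
wood scene 375 z 0.0583 (array([643.9, 120.3]), array([85.9, 57. ]), 87.2)
sand scene 490 z 0.0389 (array([637.8,  19.4]), array([ 93.1, 112.6]), 87.9)
board scene 1878 z 0.0171 (array([ 403.5, -239.9]), array([205.3, 135.4]), 84.9)
mat scene 3074 (array([482.3, 306.8]), array([231.9, 208.6]), 83.1)
screw side 261 z 0.0728 (array([634., -50.]), array([94.9, 57.3]), 88.3)
wood side 315 z 0.0598 (array([643.1, 119.1]), array([88. , 52.3]), 88.3)
sand side 336 z 0.0407 (array([637.7,  24.1]), array([ 85.2, 107.8]), 89.5)
board side 984 z 0.0191 (array([ 405.4, -239.3]), array([205.1, 131.7]), 83.8)
mat side 0 (array([0., 0.]), array([0., 0.]), 0.0)
board A 14348 z 0.0178 (array([ 404.3, -236.2]), array([187.3, 130.8]), 84.1)
table [ 0.50027457  0.03036749 -0.00145492]
trayB [0.57502303 0.14980328 0.00875439]
pencil [245 137  80 111 481]
(array([ 403.1, -243.2]), array([138.7,  91.7]), 83.5)
trayTL [[0.56825516 0.18295115 0.009     ]]
trayTR [[0.71431412 0.17994805 0.009     ]]
cleats B
```

```bash
python3 - <<'E'
from h import *
for n in('scene','side'):
    D=np.load(f'pics/{n}0.npz'); p=D['p'].astype(int)
    m=(p.max(2)<75).astype(np.uint8); m=cv2.morphologyEx(m,cv2.MORPH_OPEN,np.ones((3,3)))
    k,l,st,_=cv2.connectedComponentsWithStats(m); i=l[298,258] if n=='scene' else l[290,337]
    v,u=np.nonzero(l==i); print(n,i,st[i],rect(onplane(n,np.c_[u,v],.003)))
E
python3 go.py 0.6325 -0.0535 0.30 88
```

```text
scene 71 [ 214  268   89   65 3084] (array([439.9, 294.1]), array([197.5, 127.3]), 82.5)
side 0 [     0      0    640    400 202655] (array([ 152428.9, -125511.3]), array([ 39732.6, 393867.8]), 56.0)
t 2.75 tcp [0.5999 0.059  0.4047] yaw 89.14 q7 -0.31 zaxis [-0.    -0.001 -1.   ] SHIFT [-0.1119  0.0343  0.1048] TURN 0.02
```

To row units: 0.196 m is 0.2613, 0.185 m is 0.2467, 0.02 rad is 0.005.

inch_along([
  {"xyz": [-0.1493,0.0453,0.1333],"yaw": 0.005,"finger_gap": 1},
  {"xyz": [-0.1493,0.0453,0.1333],"yaw": 0.005,"finger_gap": 1},
  {"xyz": [-0.1493,0.0453,0.1333],"yaw": 0.005,"finger_gap": 1},
  {"xyz": [-0.1493,0.0453,0.1333],"yaw": 0.005,"finger_gap": 1},
  {"xyz": [-0.1493,0.0453,0.1333],"yaw": 0.005,"finger_gap": 1},
  {"xyz": [-0.1493,0.0453,0.1733],"yaw": 0.005,"finger_gap": 1},
  {"xyz": [-0.1493,0.0453,0.2133],"yaw": 0.005,"finger_gap": 1},
  {"xyz": [-0.1493,0.0453,0.2467],"yaw": 0.005,"finger_gap": 1},
  {"xyz": [-0.1493,0.0453,0.2613],"yaw": 0.005,"finger_gap": 1},
  {"xyz": [-0.1493,0.0453,0.2613],"yaw": 0.005,"finger_gap": 1},
  {"xyz": [-0.1493,0.0453,0.2613],"yaw": 0.005,"finger_gap": 1},
  {"xyz": [-0.1493,0.0453,0.2613],"yaw": 0.005,"finger_gap": 0.5},
  {"xyz": [-0.1493,0.0453,0.2613],"yaw": 0.005,"finger_gap": 0.5},
  {"xyz": [-0.1493,0.0453,0.2613],"yaw": 0.005,"finger_gap": 0.5},
  {"xyz": [-0.1493,0.0453,0.2613],"yaw": 0.005,"finger_gap": 0.5},
  {"xyz": [-0.1493,0.0453,0.2613],"yaw": 0.005,"finger_gap": 0.5},
], squeeze=25)

```text
time: 4.35
position: [0.6329, -0.0513, 0.209]
tool_rot: [2.256, 2.185, 0.001]
ft_force: [0.2, -0.9, 0.7]
grip_width: 0.652
grip_force: 25.0
```

```bash
python3 - <<'E'
from h import *
P=cloud('scene',np.load('pics/scene0.npz')['d'])
m=(P[...,2]>.03)&(P[...,2]<.2)&(P[...,0]>.25)&(P[...,0]<.57)&(P[...,1]>.15)&(P[...,1]<.62)
Q=P[m];print(m.sum(), Q.min(0) if m.sum() else 0,np.percentile(Q[:,1],2))
E
```

```text
1572 [0.48909357 0.46791061 0.03015727] 0.47822722521981154
```

inch_along([
  {"xyz": [0,0,-0.0533],"finger_gap": 0.5},
  {"xyz": [0,0,-0.1067],"finger_gap": 0.5},
  {"xyz": [0,0,-0.1467],"finger_gap": 0.5},
  {"xyz": [0,0,-0.1467],"finger_gap": 0.5},
])

```text
time: 4.75
position: [0.6341, -0.0508, 0.3233]
tool_rot: [2.252, 2.181, 0.008]
ft_force: [0.8, 0.6, -2.0]
grip_width: 0.653
grip_force: 25.0
```

```bash
python3 go.py 0.4315 0.246 0.32 172.5
```

```text
t 4.75 tcp [ 0.6341 -0.0508  0.3233] yaw 88.17 q7 -0.18 zaxis [ 0.008 -0.001 -1.   ] SHIFT [ 0.2902 -0.212   0.0014] TURN -1.472
```

To row units: 0.29 m is 0.3867, -0.212 m is -0.2827, -1.47 rad is -0.3675.

inch_along([
  {"xyz": [0.3867,-0.2827,0],"yaw": -0.3675,"finger_gap": 0.5},
  {"xyz": [0.3867,-0.2827,0],"yaw": -0.3675,"finger_gap": 0.5},
  {"xyz": [0.3867,-0.2827,0],"yaw": -0.3675,"finger_gap": 0.5},
  {"xyz": [0.3867,-0.2827,0],"yaw": -0.3675,"finger_gap": 0.5},
  {"xyz": [0.3867,-0.2827,0],"yaw": -0.3675,"finger_gap": 0.5},
  {"xyz": [0.3867,-0.2827,0],"yaw": -0.3675,"finger_gap": 0.5},
  {"xyz": [0.3867,-0.2827,0],"yaw": -0.3675,"finger_gap": 0.5},
  {"xyz": [0.3867,-0.2827,0],"yaw": -0.3675,"finger_gap": 0.5},
  {"xyz": [0.3867,-0.2827,0],"yaw": -0.3675,"finger_gap": 0.5},
  {"xyz": [0.3867,-0.2827,0],"yaw": -0.3675,"finger_gap": 0.5},
  {"xyz": [0.3867,-0.2827,0],"yaw": -0.3675,"finger_gap": 0.5},
  {"xyz": [0.3867,-0.2827,0],"yaw": -0.3675,"finger_gap": 0.5},
  {"xyz": [0.3867,-0.2827,0],"yaw": -0.3675,"finger_gap": 0.5},
  {"xyz": [0.3867,-0.2827,0],"yaw": -0.3675,"finger_gap": 0.5},
])

```text
time: 6.15
position: [0.4301, 0.2452, 0.3185]
tool_rot: [-0.211, -3.134, 0.0]
ft_force: [0.3, -0.9, -2.9]
grip_width: 0.651
grip_force: 25.0
```

```bash
python3 go.py 0.4315 0.246 0.204 172.5; python3 snap.py w3
```

```text
t 6.15 tcp [0.4301 0.2452 0.3185] yaw 172.3 q7 0.74 zaxis [-0. -0. -1.] SHIFT [-0.0013  0.001   0.1145] TURN -0.003
```

View pics/w3.png

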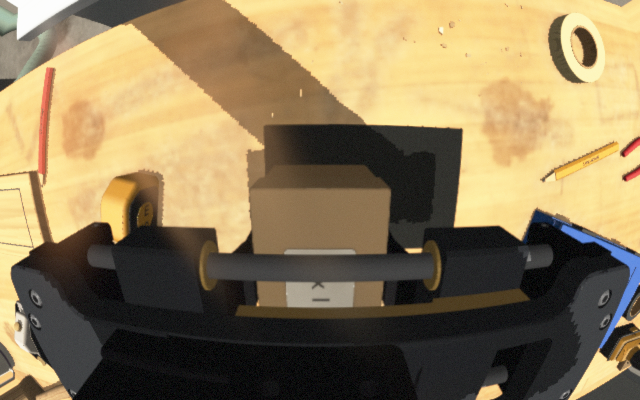

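The view shows the box held over the mat's near side; the mat's near edge is at row 127, columns 265–462.

To row units: 0.114 m is 0.152, 0.112 m is 0.1493.

```bash
python3 - <<'E'
from h import *
print(onplane('wrist',[(265,127),(462,128)],.003,np.load('pics/w3.npz')))
E
```

```text
[[0.36346174 0.2021349  0.003     ]
 [0.38643775 0.39769043 0.003     ]]
```

inch_along([
  {"xyz": [0,0,0.0533],"finger_gap": 0.5},
  {"xyz": [0,0,0.1067],"finger_gap": 0.5},
  {"xyz": [0,0,0.1333],"finger_gap": 0.5},
  {"xyz": [0,0,0.144],"finger_gap": 0.5},
  {"xyz": [0,0,0.1493],"finger_gap": 0.5},
  {"xyz": [0,0,0.152],"finger_gap": 0.5},
  {"xyz": [0,0,0.152],"finger_gap": 0.5},
  {"xyz": [0,0,0.152],"finger_gap": 0.5},
])

```text
time: 7.0
position: [0.4306, 0.2456, 0.2057]
tool_rot: [0.209, 3.133, 0.001]
ft_force: [-0.3, -0.1, -3.8]
grip_width: 0.657
grip_force: 25.0
```

To row units: 0.002 m is 0.0027, 0.001 m is 0.0013.

inch_along([
  {"xyz": [0,0,0.0013],"finger_gap": 0.5},
  {"xyz": [0,0,0.0027],"finger_gap": 0.5},
  {"xyz": [0,0,0.0027],"finger_gap": 0.5},
  {"xyz": [0,0,0.0027],"finger_gap": 0.5},
])

```text
time: 7.4
position: [0.4304, 0.2454, 0.203]
tool_rot: [0.209, 3.134, 0.0]
ft_force: [1.1, -0.8, -1.9]
grip_width: 0.655
grip_force: 25.0
```

inch_along([
  {"finger_gap": 0.95},
  {"finger_gap": 0.95},
  {"finger_gap": 0.95},
  {"xyz": [0,0,-0.0533],"finger_gap": 1},
  {"xyz": [0,0,-0.1067],"finger_gap": 1},
  {"xyz": [0,0,-0.16],"finger_gap": 1},
  {"xyz": [0,0,-0.16],"finger_gap": 1},
])

```text
time: 8.1
position: [0.4315, 0.2473, 0.3277]
tool_rot: [0.208, 3.126, 0.005]
ft_force: [0.4, 0.6, 0.3]
grip_width: 0.996
grip_force: 0.0
```

```bash
python3 go.py 0.6424 0.1176 0.32 87; python3 snap.py w4
```

```text
t 8.1 tcp [0.4315 0.2473 0.3277] yaw 172.4 q7 0.74 zaxis [ 0.009  0.002 -1.   ] SHIFT [-0.2261 -0.1007  0.0093] TURN 1.491
```

To row units: -0.226 m is -0.3013, -0.101 m is -0.1347, 1.49 rad is 0.3725.

inch_along([
  {"xyz": [-0.3013,-0.1347,0.012],"yaw": 0.3725,"finger_gap": 1},
  {"xyz": [-0.3013,-0.1347,0.012],"yaw": 0.3725,"finger_gap": 1},
  {"xyz": [-0.3013,-0.1347,0.012],"yaw": 0.3725,"finger_gap": 1},
  {"xyz": [-0.3013,-0.1347,0.012],"yaw": 0.3725,"finger_gap": 1},
  {"xyz": [-0.3013,-0.1347,0.012],"yaw": 0.3725,"finger_gap": 1},
  {"xyz": [-0.3013,-0.1347,0.012],"yaw": 0.3725,"finger_gap": 1},
  {"xyz": [-0.3013,-0.1347,0.012],"yaw": 0.3725,"finger_gap": 1},
  {"xyz": [-0.3013,-0.1347,0.012],"yaw": 0.3725,"finger_gap": 1},
  {"xyz": [-0.3013,-0.1347,0.012],"yaw": 0.3725,"finger_gap": 1},
  {"xyz": [-0.3013,-0.1347,0.012],"yaw": 0.3725,"finger_gap": 1},
  {"xyz": [-0.3013,-0.1347,0.012],"yaw": 0.3725,"finger_gap": 1},
  {"xyz": [-0.3013,-0.1347,0.012],"yaw": 0.3725,"finger_gap": 1},
  {"xyz": [-0.3013,-0.1347,0.012],"yaw": 0.3725,"finger_gap": 1},
], lines="1,2")

```text
time: 9.45
position: [0.6405, 0.1154, 0.3129]
```

```bash
python3 go.py 0.6424 0.1176 0.1995 87
```

```text
t 9.45 tcp [0.6405 0.1154 0.3129] yaw 87.17 q7 -0.47 zaxis [-0.001 -0.    -1.   ] SHIFT [0.0023 0.0019 0.1134] TURN 0.003
```

To row units: 0.113 m is 0.1507, 0.105 m is 0.14.

inch_along([
  {"xyz": [0.0027,0.0027,0.0533],"finger_gap": 1},
  {"xyz": [0.0027,0.0027,0.1067],"finger_gap": 1},
  {"xyz": [0.0027,0.0027,0.14],"finger_gap": 1},
  {"xyz": [0.0027,0.0027,0.1507],"finger_gap": 1},
  {"xyz": [0.0027,0.0027,0.1507],"finger_gap": 1},
  {"xyz": [0.0027,0.0027,0.1507],"finger_gap": 0.4},
  {"xyz": [0.0027,0.0027,0.1507],"finger_gap": 0.4},
  {"xyz": [0.0027,0.0027,0.1507],"finger_gap": 0.4},
  {"xyz": [0.0027,0.0027,0.1507],"finger_gap": 0.4},
  {"xyz": [0.0027,0.0027,0.1507],"finger_gap": 0.4},
  {"xyz": [0.0027,0.0027,0.1507],"finger_gap": 0.4},
], squeeze=20)

```text
time: 10.55
position: [0.6429, 0.1172, 0.2011]
tool_rot: [2.278, 2.163, 0.0]
ft_force: [-1.2, 0.8, 0.5]
grip_width: 0.577
grip_force: 20.0
```

inch_along([
  {"xyz": [0,0,-0.0533],"finger_gap": 0.4},
  {"xyz": [0,0,-0.1067],"finger_gap": 0.4},
  {"xyz": [0,0,-0.1733],"finger_gap": 0.4},
  {"xyz": [0,0,-0.1733],"finger_gap": 0.4},
])

```text
time: 10.95
position: [0.6447, 0.1186, 0.3386]
tool_rot: [2.273, 2.158, 0.017]
ft_force: [0.1, 0.2, -1.5]
grip_width: 0.571
grip_force: 20.0
```

```bash
python3 go.py 0.446 0.342 0.33 172.5
```

```text
t 10.95 tcp [0.6447 0.1186 0.3386] yaw 87.03 q7 -0.47 zaxis [ 0.013  0.002 -1.   ] SHIFT [ 0.2128 -0.2102  0.0066] TURN -1.492
```

To row units: 0.213 m is 0.284, -0.21 m is -0.28, -1.49 rad is -0.3725.

inch_along([
  {"xyz": [0.284,-0.28,0],"yaw": -0.3725,"finger_gap": 0.4},
  {"xyz": [0.284,-0.28,0],"yaw": -0.3725,"finger_gap": 0.4},
  {"xyz": [0.284,-0.28,0],"yaw": -0.3725,"finger_gap": 0.4},
  {"xyz": [0.284,-0.28,0],"yaw": -0.3725,"finger_gap": 0.4},
  {"xyz": [0.284,-0.28,0],"yaw": -0.3725,"finger_gap": 0.4},
  {"xyz": [0.284,-0.28,0],"yaw": -0.3725,"finger_gap": 0.4},
  {"xyz": [0.284,-0.28,0],"yaw": -0.3725,"finger_gap": 0.4},
  {"xyz": [0.284,-0.28,0],"yaw": -0.3725,"finger_gap": 0.4},
  {"xyz": [0.284,-0.28,0],"yaw": -0.3725,"finger_gap": 0.4},
  {"xyz": [0.284,-0.28,0],"yaw": -0.3725,"finger_gap": 0.4},
  {"xyz": [0.284,-0.28,0],"yaw": -0.3725,"finger_gap": 0.4},
  {"xyz": [0.284,-0.28,0],"yaw": -0.3725,"finger_gap": 0.4},
  {"xyz": [0.284,-0.28,0],"yaw": -0.3725,"finger_gap": 0.4},
  {"xyz": [0.284,-0.28,0],"yaw": -0.3725,"finger_gap": 0.4},
], lines="1,2")

```text
time: 12.35
position: [0.4441, 0.3409, 0.3306]
```

```bash
python3 go.py 0.446 0.341 0.194 172.5
```

```text
t 12.35 tcp [0.4441 0.3409 0.3306] yaw 172.31 q7 0.48 zaxis [ 0. -0. -1.] SHIFT [-0.0018  0.0004  0.1366] TURN -0.003
```

To row units: 0.136 m is 0.1813, 0.135 m is 0.18.

inch_along([
  {"xyz": [0,0,0.0533],"finger_gap": 0.4},
  {"xyz": [0,0,0.1067],"finger_gap": 0.4},
  {"xyz": [0,0,0.1467],"finger_gap": 0.4},
  {"xyz": [0,0,0.1667],"finger_gap": 0.4},
  {"xyz": [0,0,0.176],"finger_gap": 0.4},
  {"xyz": [0,0,0.18],"finger_gap": 0.4},
  {"xyz": [0,0,0.1813],"finger_gap": 0.4},
  {"xyz": [0,0,0.1813],"finger_gap": 0.4},
  {"xyz": [0,0,0.1813],"finger_gap": 0.4},
])

```text
time: 13.25
position: [0.4446, 0.3412, 0.1958]
tool_rot: [0.209, 3.133, 0.001]
ft_force: [0.1, -0.1, -1.2]
grip_width: 0.572
grip_force: 20.0
```

inch_along([
  {"finger_gap": 0.9},
  {"finger_gap": 0.9},
  {"finger_gap": 0.9},
  {"xyz": [0,0,-0.0533],"finger_gap": 1},
  {"xyz": [0,0,-0.1067],"finger_gap": 1},
  {"xyz": [0,0,-0.1733],"finger_gap": 1},
  {"xyz": [0,0,-0.1733],"finger_gap": 1},
])

```text
time: 13.95
position: [0.4453, 0.3433, 0.3313]
tool_rot: [0.208, 3.126, 0.01]
ft_force: [1.3, 0.4, -1.0]
grip_width: 0.99
grip_force: 0.0
```

```bash
python3 go.py 0.638 0.01 0.34 180
```

```text
t 13.95 tcp [0.4453 0.3433 0.3313] yaw 172.4 q7 0.47 zaxis [ 0.01   0.006 -1.   ] SHIFT [-0.2352 -0.3048 -0.0088] TURN -0.133
```

To row units: -0.32 m is -0.4267, -0.03 m is -0.04, -0.12 rad is -0.03.

inch_along([
  {"xyz": [-0.2667,-0.4267,-0.04],"yaw": -0.03,"finger_gap": 1},
  {"xyz": [-0.2667,-0.4267,-0.04],"yaw": -0.03,"finger_gap": 1},
  {"xyz": [-0.2667,-0.4267,-0.04],"yaw": -0.03,"finger_gap": 1},
  {"xyz": [-0.2667,-0.4267,-0.04],"yaw": -0.03,"finger_gap": 1},
  {"xyz": [-0.2667,-0.4267,-0.04],"yaw": -0.03,"finger_gap": 1},
  {"xyz": [-0.2667,-0.4267,-0.04],"yaw": -0.03,"finger_gap": 1},
  {"xyz": [-0.2667,-0.4267,-0.04],"yaw": -0.03,"finger_gap": 1},
  {"xyz": [-0.2667,-0.4267,-0.04],"yaw": -0.03,"finger_gap": 1},
  {"xyz": [-0.2667,-0.4267,-0.04],"yaw": -0.03,"finger_gap": 1},
  {"xyz": [-0.2667,-0.4267,-0.04],"yaw": -0.03,"finger_gap": 1},
  {"xyz": [-0.2667,-0.4267,-0.04],"yaw": -0.03,"finger_gap": 1},
  {"xyz": [-0.2667,-0.4267,-0.04],"yaw": -0.03,"finger_gap": 1},
], lines="1,2")

```text
time: 15.15
position: [0.5995, -0.0008, 0.3548]
```

```bash
python3 snap.py w5;python3 go.py 0.638 0.031 0.34 178.8
```

```text
t 15.2 tcp [ 0.5996 -0.0011  0.3548] yaw 179.42 q7 1.26 zaxis [ 0. -0. -1.] SHIFT [-0.038   0.0324  0.0148] TURN 0.011
```

View pics/w5.png

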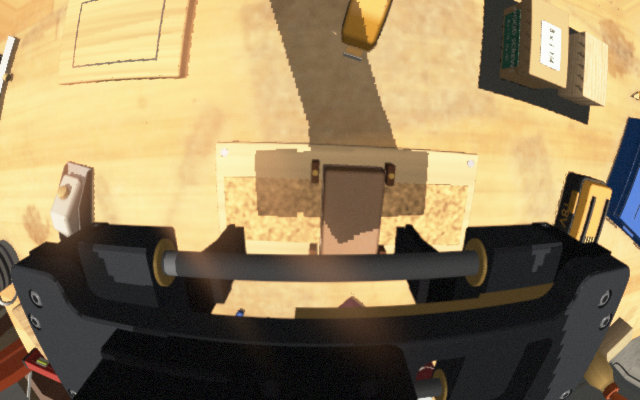

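The tray is clear. Cork pads lie at (285,210) and (430,210), the sanding block at (352,215) between its cleats, and both boxes stand on the mat at upper right.

```bash
python3 - <<'E'
from h import *
D=np.load('pics/w5.npz'); P=cloud('wrist',D['d'],D)
def sel(lo,hi,x0,x1,y0,y1): return P[(P[...,2]>lo)&(P[...,2]<hi)&(P[...,0]>x0)&(P[...,0]<x1)&(P[...,1]>y0)&(P[...,1]<y1)]
Q=sel(.033,.046,.55,.69,-.03,.1);print('sand',len(Q),np.median(Q[:,2]),rect(Q))
for a in(.60,.63,.66):
    q=Q[abs(Q[:,0]-a)<.006];print(a,q[:,1].min(),q[:,1].max())
print('tray edge',onplane('wrist',[(218,143),(477,155)],.009,D))
print('screw on mat',rect(sel(.058,.08,.3,.6,.15,.32)),'wood',rect(sel(.045,.057,.3,.6,.28,.45)))
# cork: texture/darker than plywood, unshadowed+shadowed
hsv=cv2.cvtColor(D['p'],cv2.COLOR_RGB2HSV)
for px in((228,225),(240,220),(450,220),(470,225),(240,160),(285,165),(285,200)): print(px,hsv[px[1],px[0]],D['p'][px[1],px[0]])
cv2.imwrite('pics/c5.png',cv2.resize(D['p'][135:260,205:490,::-1],None,fx=2.8,fy=2.8))
E
```

```text
sand 4946 0.03902722230129749 (array([627.1,  32.4]), array([63.3, 89.9]), 87.5)
0.6 0.003281017691526575 0.0652226803698644
0.63 0.001034539252948601 0.06414902782971323
0.66 -0.00024329280939900148 0.062090977191028754
tray edge [[ 0.55518188 -0.11030532  0.009     ]
 [ 0.56852666  0.18203956  0.009     ]]
screw on mat (array([432.9, 245.1]), array([59.8, 93. ]), 82.9) wood (array([501.6, 349.1]), array([208.8,  71. ]), 9.0)
(228, 225) [ 15 128 145] [145 108  72]
(240, 220) [ 21 111 251] [251 220 142]
(450, 220) [ 23 102 252] [252 230 151]
(470, 225) [ 21 105 246] [246 216 145]
(240, 160) [ 26  66 252] [252 244 187]
(285, 165) [ 16 109 180] [180 145 103]
(285, 200) [ 15 132 159] [159 117  77]
```

View pics/c5.png

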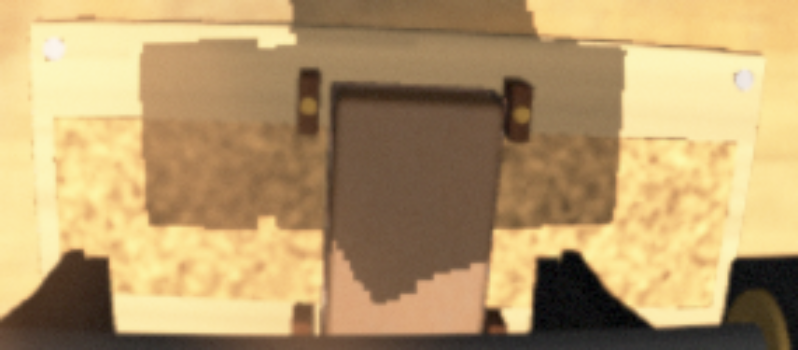

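```bash
python3 - <<'E'
from h import *
D=np.load('pics/w5.npz')
print(onplane('wrist',[(224.6,176.8),(469.3,185),(460.4,243.9),(258.6,241),(320,182)],.009,D).round(4))
print('sand near/top edge corners',onplane('wrist',[(323,165),(383,168)],.039,D).round(4))
E
python3 go.py 0.637 0.0323 0.26 177.3
```

```text
[[ 5.930e-01 -1.052e-01  9.000e-03]
 [ 6.042e-01  1.751e-01  9.000e-03]
 [ 6.789e-01  1.733e-01  9.000e-03]
 [ 6.693e-01 -7.140e-02  9.000e-03]
 [ 6.004e-01  3.000e-04  9.000e-03]]
sand near/top edge corners [[0.5769 0.0034 0.039 ]
 [0.58   0.0623 0.039 ]]
t 15.2 tcp [ 0.5996 -0.0011  0.3548] yaw 179.42 q7 1.26 zaxis [ 0. -0. -1.] SHIFT [-0.037   0.0338  0.0948] TURN 0.037
```

To row units: 0.095 m is 0.1267, 0.033 m is 0.044, 0.037 rad is 0.0093.

inch_along([
  {"xyz": [-0.0467,0.044,0.04],"yaw": 0.0093,"finger_gap": 1},
  {"xyz": [-0.0467,0.044,0.1067],"yaw": 0.0093,"finger_gap": 1},
  {"xyz": [-0.0467,0.044,0.1267],"yaw": 0.0093,"finger_gap": 1},
  {"xyz": [-0.0467,0.044,0.1267],"yaw": 0.0093,"finger_gap": 1},
  {"xyz": [-0.0467,0.044,0.1267],"yaw": 0.0093,"finger_gap": 1},
], lines="1,2")

```text
time: 15.7
position: [0.6356, 0.0297, 0.2609]
```

```bash
python3 go.py 0.635 0.0317 0.195 177.3
```

```text
t 15.7 tcp [0.6356 0.0297 0.2609] yaw 177.15 q7 1.1 zaxis [ 0.001 -0.    -1.   ] SHIFT [0.0008 0.0019 0.0659] TURN -0.003
```

To row units: 0.066 m is 0.088, 0.064 m is 0.0853.

inch_along([
  {"xyz": [0.0013,0.0027,0.04],"finger_gap": 1},
  {"xyz": [0.0013,0.0027,0.0733],"finger_gap": 1},
  {"xyz": [0.0013,0.0027,0.0853],"finger_gap": 1},
  {"xyz": [0.0013,0.0027,0.088],"finger_gap": 1},
  {"xyz": [0.0013,0.0027,0.088],"finger_gap": 1},
  {"xyz": [0.0013,0.0027,0.088],"finger_gap": 1},
  {"xyz": [0.0013,0.0027,0.088],"finger_gap": 0.5},
  {"xyz": [0.0013,0.0027,0.088],"finger_gap": 0.5},
  {"xyz": [0.0013,0.0027,0.088],"finger_gap": 0.5},
  {"xyz": [0.0013,0.0027,0.088],"finger_gap": 0.5},
  {"xyz": [0.0013,0.0027,0.088],"finger_gap": 0.5},
], squeeze=20)

```text
time: 16.8
position: [0.6346, 0.0318, 0.1938]
tool_rot: [0.078, 3.141, -0.0]
ft_force: [-0.2, 0.9, 1.6]
grip_width: 0.717
grip_force: 20.0
```

To row units: -0.12 m is -0.16, -0.09 m is -0.12.

inch_along([
  {"xyz": [0,0,-0.0267],"finger_gap": 0.5},
  {"xyz": [0,0,-0.0667],"finger_gap": 0.5},
  {"xyz": [0,0,-0.12],"finger_gap": 0.5},
  {"xyz": [0,0,-0.16],"finger_gap": 0.5},
  {"xyz": [0,0,-0.16],"finger_gap": 0.5},
])

```text
time: 17.3
position: [0.636, 0.033, 0.3202]
tool_rot: [0.077, 3.131, 0.001]
ft_force: [0.9, 0.5, -1.4]
grip_width: 0.714
grip_force: 20.0
```

```bash
python3 go.py 0.4035 -0.2425 0.32 83.5
```

```text
t 17.3 tcp [0.636  0.033  0.3202] yaw 177.17 q7 1.13 zaxis [ 0.009  0.    -1.   ] SHIFT [ 0.2186 -0.2867 -0.002 ] TURN 1.635
```

To row units: -0.287 m is -0.3827, 0.219 m is 0.292, 1.635 rad is 0.4088.

inch_along([
  {"xyz": [0.292,-0.3827,0],"yaw": 0.4088,"finger_gap": 0.5},
  {"xyz": [0.292,-0.3827,0],"yaw": 0.4088,"finger_gap": 0.5},
  {"xyz": [0.292,-0.3827,0],"yaw": 0.4088,"finger_gap": 0.5},
  {"xyz": [0.292,-0.3827,0],"yaw": 0.4088,"finger_gap": 0.5},
  {"xyz": [0.292,-0.3827,0],"yaw": 0.4088,"finger_gap": 0.5},
  {"xyz": [0.292,-0.3827,0],"yaw": 0.4088,"finger_gap": 0.5},
  {"xyz": [0.292,-0.3827,0],"yaw": 0.4088,"finger_gap": 0.5},
  {"xyz": [0.292,-0.3827,0],"yaw": 0.4088,"finger_gap": 0.5},
  {"xyz": [0.292,-0.3827,0],"yaw": 0.4088,"finger_gap": 0.5},
  {"xyz": [0.292,-0.3827,0],"yaw": 0.4088,"finger_gap": 0.5},
  {"xyz": [0.292,-0.3827,0],"yaw": 0.4088,"finger_gap": 0.5},
  {"xyz": [0.292,-0.3827,0],"yaw": 0.4088,"finger_gap": 0.5},
  {"xyz": [0.292,-0.3827,0],"yaw": 0.4088,"finger_gap": 0.5},
  {"xyz": [0.292,-0.3827,0],"yaw": 0.4088,"finger_gap": 0.5},
], lines="1,2")

```text
time: 18.7
position: [0.4016, -0.2437, 0.3138]
```

```bash
python3 snap.py w6; python3 go.py 0.4035 -0.2425 0.203 83.5
```

```text
t 18.75 tcp [ 0.4016 -0.2438  0.3138] yaw 83.59 q7 0.36 zaxis [-0. -0. -1.] SHIFT [0.0015 0.0018 0.1108] TURN 0.002
```

View pics/w6.png

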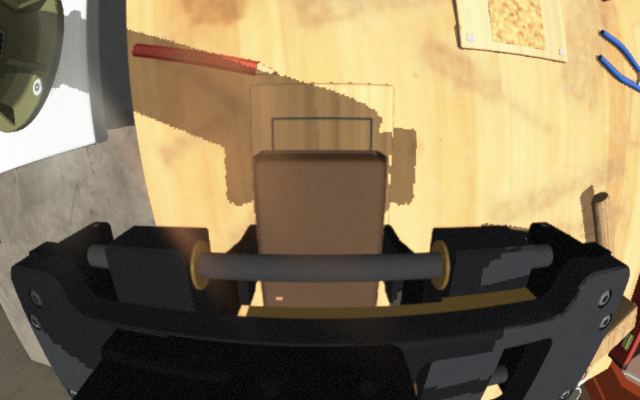

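The held block hangs over the rectangle; the rectangle's far edge runs (273,119)–(371,119) and the block's front end (256,152)–(385,152). I'll compare the two by casting rays.

```bash
python3 - <<'E'
from h import *
D=np.load('pics/w6.npz'); R_,t=pose(D)
a=onplane('wrist',[(273,119),(371,119)],.018,D); b=onplane('wrist',[(256,152),(385,152)],t[2]-.1938+.039,D)
print(a,b)
for q in(a,b): print('tool frame',((q-t)@R_)[:,:2].round(4))
print('heading edge',np.degrees(np.arctan2(*(a[1]-a[0])[1::-1])))
P=cloud('wrist',D['d'],D); print('block z',P[200,320])
E
```

```text
[[ 0.36769609 -0.17115411  0.018     ]
 [ 0.45416224 -0.18065586  0.018     ]] [[ 0.3795519  -0.18486045  0.15898224]
 [ 0.43626609 -0.19114786  0.15898224]]
tool frame [[ 0.0684 -0.0417]
 [ 0.0686  0.0453]]
tool frame [[ 0.0561 -0.0284]
 [ 0.0561  0.0286]]
heading edge -6.271063523576875
block z [ 0.40525589 -0.20981997  0.15921441]
```

To row units: 0.111 m is 0.148, 0.002 m is 0.0027.

inch_along([
  {"xyz": [0.0013,0.0027,0.0533],"finger_gap": 0.5},
  {"xyz": [0.0013,0.0027,0.1067],"finger_gap": 0.5},
  {"xyz": [0.0013,0.0027,0.1333],"finger_gap": 0.5},
  {"xyz": [0.0013,0.0027,0.1427],"finger_gap": 0.5},
  {"xyz": [0.0013,0.0027,0.1453],"finger_gap": 0.5},
  {"xyz": [0.0013,0.0027,0.148],"finger_gap": 0.5},
  {"xyz": [0.0013,0.0027,0.148],"finger_gap": 0.5},
  {"xyz": [0.0013,0.0027,0.148],"finger_gap": 0.5},
])

```text
time: 19.55
position: [0.4041, -0.2435, 0.2038]
tool_rot: [2.343, 2.09, -0.0]
ft_force: [-1.2, 0.4, 0.1]
grip_width: 0.717
grip_force: 20.0
```

To row units: -0.15 m is -0.2, -0.12 m is -0.16.

inch_along([
  {"xyz": [0,0,0.0013],"finger_gap": 0.5},
  {"xyz": [0,0,0.0013],"finger_gap": 0.5},
  {"xyz": [0,0,0.0013],"finger_gap": 0.95},
  {"xyz": [0,0,0.0013],"finger_gap": 0.95},
  {"xyz": [0,0,0.0013],"finger_gap": 0.95},
  {"xyz": [0,0,-0.04],"finger_gap": 1},
  {"xyz": [0,0,-0.0933],"finger_gap": 1},
  {"xyz": [0,0,-0.16],"finger_gap": 1},
  {"xyz": [0,0,-0.2],"finger_gap": 1},
  {"xyz": [0,0,-0.2],"finger_gap": 1},
  {"xyz": [-0.1067,0,-0.2],"finger_gap": 1},
  {"xyz": [-0.1067,0,-0.2],"finger_gap": 1},
  {"xyz": [-0.1067,0,-0.2],"finger_gap": 1},
])

```text
time: 20.85
position: [0.3924, -0.3271, 0.3513]
tool_rot: [-2.351, -2.083, 0.001]
ft_force: [-0.5, 0.5, 0.0]
grip_width: 1.002
grip_force: 0.0
```

```bash
python3 snap.py w7; python3 - <<'E'
from h import *
D=np.load('pics/w7.npz'); P=cloud('wrist',D['d'],D); Q=P[(P[...,2]>.035)&(P[...,2]<.06)&(P[...,0]>.3)&(P[...,0]<.5)&(P[...,1]>-.35)&(P[...,1]<-.1)]
print(rect(Q),np.median(Q[:,2]))
E
python3 go.py 0.431 0.246 0.32 172.5
```

```text
(array([ 403.7, -245.8]), array([111.5,  63.2]), 83.3) 0.04803137931432119
t 20.9 tcp [ 0.3934 -0.3245  0.3513] yaw 83.25 q7 0.47 zaxis [-0.001  0.002 -1.   ] SHIFT [ 0.5709 -0.0297  0.0325] TURN -1.558
```

View pics/w7.png

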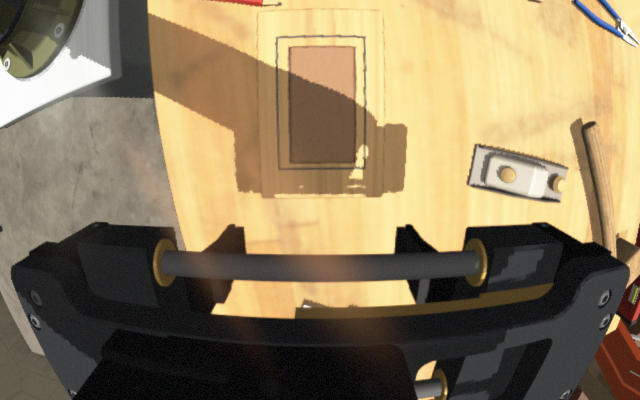

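The block lies inside the pencilled rectangle with a clear margin on every side. It is flat (top z 0.048) and its heading matches. Now the return, screw box first.

To row units: 0.571 m is 0.7613, 0.55 m is 0.7333, -0.35 rad is -0.0875.

inch_along([
  {"xyz": [0.0667,0.04,0],"yaw": -0.025,"finger_gap": 1},
  {"xyz": [0.1333,0.0667,0],"yaw": -0.05,"finger_gap": 1},
  {"xyz": [0.2,0.0933,0],"yaw": -0.0875,"finger_gap": 1},
  {"xyz": [0.2667,0.12,0],"yaw": -0.125,"finger_gap": 1},
  {"xyz": [0.3333,0.1467,0],"yaw": -0.1625,"finger_gap": 1},
  {"xyz": [0.4,0.1627,0],"yaw": -0.2,"finger_gap": 1},
  {"xyz": [0.4667,0.1467,0],"yaw": -0.2375,"finger_gap": 1},
  {"xyz": [0.5333,0.1067,0],"yaw": -0.275,"finger_gap": 1},
  {"xyz": [0.6,0.0667,0],"yaw": -0.3125,"finger_gap": 1},
  {"xyz": [0.6667,0.0267,0],"yaw": -0.35,"finger_gap": 1},
  {"xyz": [0.7333,-0.0267,0],"yaw": -0.3875,"finger_gap": 1},
  {"xyz": [0.7613,-0.04,0],"yaw": -0.3895,"finger_gap": 1},
  {"xyz": [0.7613,-0.04,0],"yaw": -0.3895,"finger_gap": 1},
  {"xyz": [0.7613,-0.04,0],"yaw": -0.3895,"finger_gap": 1},
  {"xyz": [0.7613,-0.04,0],"yaw": -0.3895,"finger_gap": 1},
  {"xyz": [0.7613,-0.04,0],"yaw": -0.3895,"finger_gap": 1},
], lines="1,2")

```text
time: 22.5
position: [0.4298, 0.2473, 0.3522]
```

```bash
python3 go.py 0.432 0.2455 0.204 172.7;python3 snap.py w8;  python3 - <<'E'
from h import *
D=np.load('pics/w8.npz'); P=cloud('wrist',D['d'],D)
for lo,hi,y0,y1 in((.058,.08,.15,.31),(.045,.058,.29,.42)):
    Q=P[(P[...,2]>lo)&(P[...,2]<hi)&(P[...,0]>.36)&(P[...,0]<.53)&(P[...,1]>y0)&(P[...,1]<y1)];print(rect(Q),np.median(Q[:,2]))
E
```

```text
t 22.5 tcp [0.4298 0.2473 0.3522] yaw 172.69 q7 0.73 zaxis [-0.001 -0.001 -1.   ] SHIFT [-0.0025 -0.0013  0.1482] TURN -0.0
(array([432.4, 246. ]), array([57.9, 91.8]), 82.6) 0.06568256305588388
(array([444.3, 341.5]), array([50.8, 85.3]), 82.6) 0.05262641143930727
```

View pics/w8.png

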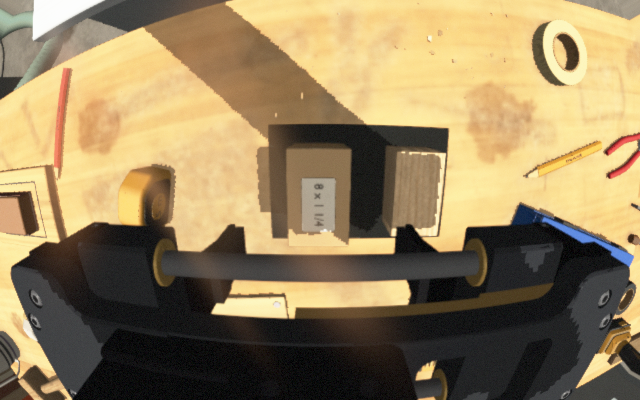

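Both stand upright on the mat, the screw box at (320,195) and the wood block at (415,190).

The manual's scale: shifts go in shares of 0.75 m and turns go in shares of 4 rad. Converting my numbers, 0.148 m is 0.1973, 0.145 m is 0.1933.

inch_along([
  {"xyz": [-0.0033,-0.0013,0.0533],"finger_gap": 1},
  {"xyz": [-0.0033,-0.0013,0.12],"finger_gap": 1},
  {"xyz": [-0.0033,-0.0013,0.1733],"finger_gap": 1},
  {"xyz": [-0.0033,-0.0013,0.1933],"finger_gap": 1},
  {"xyz": [-0.0033,-0.0013,0.1973],"finger_gap": 1},
  {"xyz": [-0.0033,-0.0013,0.1973],"finger_gap": 1},
  {"xyz": [-0.0033,-0.0013,0.1973],"finger_gap": 0.5},
  {"xyz": [-0.0033,-0.0013,0.1973],"finger_gap": 0.5},
  {"xyz": [-0.0033,-0.0013,0.1973],"finger_gap": 0.5},
  {"xyz": [-0.0033,-0.0013,0.1973],"finger_gap": 0.5},
  {"xyz": [-0.0033,-0.0013,0.1973],"finger_gap": 0.5},
], squeeze=25)

```text
time: 23.65
position: [0.4323, 0.2462, 0.2051]
tool_rot: [0.2, 3.135, -0.003]
ft_force: [-1.1, -3.4, 6.3]
grip_width: 0.654
grip_force: 25.0
```

inch_along([
  {"xyz": [0,0,-0.0533],"finger_gap": 0.5},
  {"xyz": [0,0,-0.1067],"finger_gap": 0.5},
  {"xyz": [0,0,-0.1733],"finger_gap": 0.5},
  {"xyz": [0,0,-0.1733],"finger_gap": 0.5},
  {"xyz": [0,0,-0.1733],"finger_gap": 0.5},
])

```text
time: 24.15
position: [0.4321, 0.2465, 0.335]
tool_rot: [0.2, 3.134, -0.001]
ft_force: [-0.8, -0.2, -2.4]
grip_width: 0.651
grip_force: 25.0
```

```bash
python3 go.py 0.6326 -0.0526 0.335 87.7
```

```text
t 24.15 tcp [0.4321 0.2465 0.335 ] yaw 172.69 q7 0.7 zaxis [ 0.002 -0.001 -1.   ] SHIFT [-0.2369 -0.2712  0.0006] TURN 1.483
```

To row units: -0.271 m is -0.3613, -0.237 m is -0.316, 1.483 rad is 0.3708.

inch_along([
  {"xyz": [-0.316,-0.3613,0],"yaw": 0.3708,"finger_gap": 0.5},
  {"xyz": [-0.316,-0.3613,0],"yaw": 0.3708,"finger_gap": 0.5},
  {"xyz": [-0.316,-0.3613,0],"yaw": 0.3708,"finger_gap": 0.5},
  {"xyz": [-0.316,-0.3613,0],"yaw": 0.3708,"finger_gap": 0.5},
  {"xyz": [-0.316,-0.3613,0],"yaw": 0.3708,"finger_gap": 0.5},
  {"xyz": [-0.316,-0.3613,0],"yaw": 0.3708,"finger_gap": 0.5},
  {"xyz": [-0.316,-0.3613,0],"yaw": 0.3708,"finger_gap": 0.5},
  {"xyz": [-0.316,-0.3613,0],"yaw": 0.3708,"finger_gap": 0.5},
  {"xyz": [-0.316,-0.3613,0],"yaw": 0.3708,"finger_gap": 0.5},
  {"xyz": [-0.316,-0.3613,0],"yaw": 0.3708,"finger_gap": 0.5},
  {"xyz": [-0.316,-0.3613,0],"yaw": 0.3708,"finger_gap": 0.5},
  {"xyz": [-0.316,-0.3613,0],"yaw": 0.3708,"finger_gap": 0.5},
  {"xyz": [-0.316,-0.3613,0],"yaw": 0.3708,"finger_gap": 0.5},
  {"xyz": [-0.316,-0.3613,0],"yaw": 0.3708,"finger_gap": 0.5},
], lines="1,2")

```text
time: 25.55
position: [0.6327, -0.052, 0.3342]
```

```bash
python3 go.py 0.6326 -0.0526 0.2105 87.7
```

```text
t 25.55 tcp [ 0.6327 -0.052   0.3342] yaw 87.86 q7 -0.21 zaxis [-0.001 -0.    -1.   ] SHIFT [-0.0006 -0.      0.1237] TURN 0.003
```

To row units: 0.123 m is 0.164, 0.122 m is 0.1627.

inch_along([
  {"xyz": [0,0,0.0533],"finger_gap": 0.5},
  {"xyz": [0,0,0.1067],"finger_gap": 0.5},
  {"xyz": [0,0,0.14],"finger_gap": 0.5},
  {"xyz": [0,0,0.156],"finger_gap": 0.5},
  {"xyz": [0,0,0.16],"finger_gap": 0.5},
  {"xyz": [0,0,0.1627],"finger_gap": 0.5},
  {"xyz": [0,0,0.164],"finger_gap": 0.5},
  {"xyz": [0,0,0.164],"finger_gap": 0.5},
  {"xyz": [0,0,0.164],"finger_gap": 0.5},
])

```text
time: 26.45
position: [0.6333, -0.052, 0.2128]
tool_rot: [2.263, 2.177, 0.001]
ft_force: [-0.5, -0.2, -2.8]
grip_width: 0.654
grip_force: 25.0
```

```bash
python3 go.py 0.6326 -0.0526 0.2105 87.7
```

```text
t 26.45 tcp [ 0.6333 -0.052   0.2128] yaw 87.77 q7 -0.28 zaxis [ 0.002 -0.    -1.   ] SHIFT [-0.0006 -0.0007  0.0023] TURN 0.001
```

Still hanging, so I'll lower 2.5 mm more, release, rise and go back for the wood block.

To row units: 0.0025 m is 0.0033, 0.002 m is 0.0027.

inch_along([
  {"xyz": [0,0,0.0013],"finger_gap": 0.5},
  {"xyz": [0,0,0.0027],"finger_gap": 0.5},
  {"xyz": [0,0,0.0033],"finger_gap": 0.5},
  {"xyz": [0,0,0.0033],"finger_gap": 0.5},
  {"xyz": [0,0,0.0033],"finger_gap": 0.5},
])

```text
time: 26.95
position: [0.6333, -0.052, 0.2111]
tool_rot: [2.264, 2.177, -0.0]
ft_force: [-3.4, -1.4, 6.3]
grip_width: 0.652
grip_force: 25.0
```

inch_along([
  {"finger_gap": 0.9},
  {"finger_gap": 0.9},
  {"finger_gap": 0.9},
  {"xyz": [0,0,-0.0533],"finger_gap": 1},
  {"xyz": [0,0,-0.12],"finger_gap": 1},
  {"xyz": [0,0,-0.1733],"finger_gap": 1},
  {"xyz": [0,0,-0.1733],"finger_gap": 1},
])

```text
time: 27.65
position: [0.6349, -0.0512, 0.3461]
tool_rot: [2.258, 2.172, 0.012]
ft_force: [1.1, 1.0, 0.0]
grip_width: 0.997
grip_force: 0.0
```

```bash
python3 go.py 0.4443 0.3415 0.335 172.6
```

```text
t 27.65 tcp [ 0.6349 -0.0512  0.3461] yaw 87.77 q7 -0.21 zaxis [ 0.011 -0.001 -1.   ] SHIFT [ 0.385  -0.2058  0.0085] TURN -1.481
```

To row units: 0.385 m is 0.5133, -0.206 m is -0.2747, -1.481 rad is -0.3703.

inch_along([
  {"xyz": [0.5133,-0.2747,0],"yaw": -0.3703,"finger_gap": 1},
  {"xyz": [0.5133,-0.2747,0],"yaw": -0.3703,"finger_gap": 1},
  {"xyz": [0.5133,-0.2747,0],"yaw": -0.3703,"finger_gap": 1},
  {"xyz": [0.5133,-0.2747,0],"yaw": -0.3703,"finger_gap": 1},
  {"xyz": [0.5133,-0.2747,0],"yaw": -0.3703,"finger_gap": 1},
  {"xyz": [0.5133,-0.2747,0],"yaw": -0.3703,"finger_gap": 1},
  {"xyz": [0.5133,-0.2747,0],"yaw": -0.3703,"finger_gap": 1},
  {"xyz": [0.5133,-0.2747,0],"yaw": -0.3703,"finger_gap": 1},
  {"xyz": [0.5133,-0.2747,0],"yaw": -0.3703,"finger_gap": 1},
  {"xyz": [0.5133,-0.2747,0],"yaw": -0.3703,"finger_gap": 1},
  {"xyz": [0.5133,-0.2747,0],"yaw": -0.3703,"finger_gap": 1},
  {"xyz": [0.5133,-0.2747,0],"yaw": -0.3703,"finger_gap": 1},
  {"xyz": [0.5133,-0.2747,0],"yaw": -0.3703,"finger_gap": 1},
  {"xyz": [0.5133,-0.2747,0],"yaw": -0.3703,"finger_gap": 1},
  {"xyz": [0.5133,-0.2747,0],"yaw": -0.3703,"finger_gap": 1},
], lines="1,2")

```text
time: 29.15
position: [0.4425, 0.34, 0.3392]
```

```bash
python3 go.py 0.4443 0.3415 0.1945 172.6
```

```text
t 29.15 tcp [0.4425 0.34   0.3392] yaw 172.49 q7 0.43 zaxis [ 0. -0. -1.] SHIFT [-0.0015  0.0017  0.1447] TURN -0.002
```

To row units: 0.144 m is 0.192, 0.142 m is 0.1893.

inch_along([
  {"xyz": [-0.002,0.002,0.0533],"finger_gap": 1},
  {"xyz": [-0.002,0.002,0.12],"finger_gap": 1},
  {"xyz": [-0.002,0.002,0.1733],"finger_gap": 1},
  {"xyz": [-0.002,0.002,0.1893],"finger_gap": 1},
  {"xyz": [-0.002,0.002,0.192],"finger_gap": 1},
  {"xyz": [-0.002,0.002,0.192],"finger_gap": 1},
  {"xyz": [-0.002,0.002,0.192],"finger_gap": 0.4},
  {"xyz": [-0.002,0.002,0.192],"finger_gap": 0.4},
  {"xyz": [-0.002,0.002,0.192],"finger_gap": 0.4},
  {"xyz": [-0.002,0.002,0.192],"finger_gap": 0.4},
  {"xyz": [-0.002,0.002,0.192],"finger_gap": 0.4},
], squeeze=20)

```text
time: 30.25
position: [0.4438, 0.342, 0.1955]
tool_rot: [0.202, 3.135, -0.0]
ft_force: [-0.9, -0.3, 0.1]
grip_width: 0.631
grip_force: 0.0
```

inch_along([
  {"xyz": [0,0,-0.0533],"finger_gap": 0.4},
  {"xyz": [0,0,-0.1067],"finger_gap": 0.4},
  {"xyz": [0,0,-0.1733],"finger_gap": 0.4},
  {"xyz": [0,0,-0.1733],"finger_gap": 0.4},
  {"xyz": [0,0,-0.1733],"finger_gap": 0.4},
])

```text
time: 30.75
position: [0.4439, 0.342, 0.3259]
tool_rot: [0.203, 3.133, 0.0]
ft_force: [0.4, -0.3, -1.8]
grip_width: 0.572
grip_force: 19.9
```

```bash
python3 go.py 0.6395 0.1192 0.325 87.7
```

```text
t 30.75 tcp [0.4439 0.342  0.3259] yaw 172.6 q7 0.42 zaxis [ 0.002  0.    -1.   ] SHIFT [-0.2227 -0.1958  0.0012] TURN 1.482
```

The fingers were still closing when the lift began, so I'll measure the block's height in the hand over the tray.

To row units: -0.223 m is -0.2973, -0.196 m is -0.2613, 1.482 rad is 0.3705.

inch_along([
  {"xyz": [-0.2973,-0.2613,0],"yaw": 0.3705,"finger_gap": 0.4},
  {"xyz": [-0.2973,-0.2613,0],"yaw": 0.3705,"finger_gap": 0.4},
  {"xyz": [-0.2973,-0.2613,0],"yaw": 0.3705,"finger_gap": 0.4},
  {"xyz": [-0.2973,-0.2613,0],"yaw": 0.3705,"finger_gap": 0.4},
  {"xyz": [-0.2973,-0.2613,0],"yaw": 0.3705,"finger_gap": 0.4},
  {"xyz": [-0.2973,-0.2613,0],"yaw": 0.3705,"finger_gap": 0.4},
  {"xyz": [-0.2973,-0.2613,0],"yaw": 0.3705,"finger_gap": 0.4},
  {"xyz": [-0.2973,-0.2613,0],"yaw": 0.3705,"finger_gap": 0.4},
  {"xyz": [-0.2973,-0.2613,0],"yaw": 0.3705,"finger_gap": 0.4},
  {"xyz": [-0.2973,-0.2613,0],"yaw": 0.3705,"finger_gap": 0.4},
  {"xyz": [-0.2973,-0.2613,0],"yaw": 0.3705,"finger_gap": 0.4},
  {"xyz": [-0.2973,-0.2613,0],"yaw": 0.3705,"finger_gap": 0.4},
  {"xyz": [-0.2973,-0.2613,0],"yaw": 0.3705,"finger_gap": 0.4},
  {"xyz": [-0.2973,-0.2613,0],"yaw": 0.3705,"finger_gap": 0.4},
], lines="1,2")

```text
time: 32.15
position: [0.6396, 0.1189, 0.3247]
```

```bash
python3 go.py 0.6395 0.1192 0.2 87.7; python3 snap.py w9; python3 - <<'E'
from h import *
D=np.load('pics/w9.npz'); R_,t=pose(D); P=(cloud('wrist',D['d'],D)-t)@R_
Q=P[(P[...,2]>.1)&(P[...,2]<.185)&(abs(P[...,0])<.07)&(abs(P[...,1])<.021)]
print(len(Q),np.histogram(Q[:,2],np.arange(.1,.19,.005)))
q=Q[(Q[:,2]<np.median(Q[:,2])+.006)&(Q[:,2]>np.median(Q[:,2])-.006)];print(q.min(0),q.max(0),np.median(q,0)); 
print(np.polyfit(q[:,0],q[:,2],1))
E
```

```text
t 32.15 tcp [0.6396 0.1189 0.3247] yaw 87.79 q7 -0.5 zaxis [-0.001 -0.    -1.   ] SHIFT [ 0.0003 -0.      0.1247] TURN 0.002
8939 (array([  50,    0,    0,    0,    0,    0,    0,    0,    0,    0,    0,
       7555,  692,  154,  207,  153,  128]), array([0.1  , 0.105, 0.11 , 0.115, 0.12 , 0.125, 0.13 , 0.135, 0.14 ,
       0.145, 0.15 , 0.155, 0.16 , 0.165, 0.17 , 0.175, 0.18 , 0.185]))
[-0.02790376 -0.02099851  0.15632675] [0.0406701  0.02099507 0.16509538] [ 1.87597999e-02 -2.41517553e-05  1.59035084e-01]
[0.00054972 0.15911104]
```

View pics/w9.png

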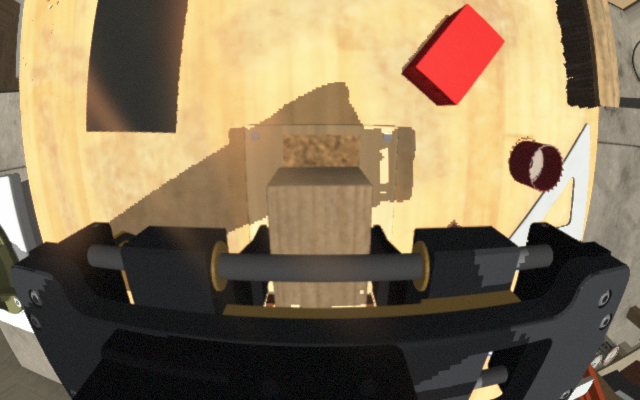

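The block hangs level and centred, but 16.5 mm lower in the grip (top 0.159 m below the TCP). It will touch down at a TCP z of about 0.218.

To row units: 0.105 m is 0.14, 0.104 m is 0.1387.

inch_along([
  {"xyz": [0,0,0.0533],"finger_gap": 0.4},
  {"xyz": [0,0,0.0933],"finger_gap": 0.4},
  {"xyz": [0,0,0.12],"finger_gap": 0.4},
  {"xyz": [0,0,0.1333],"finger_gap": 0.4},
  {"xyz": [0,0,0.1373],"finger_gap": 0.4},
  {"xyz": [0,0,0.1387],"finger_gap": 0.4},
  {"xyz": [0,0,0.14],"finger_gap": 0.4},
  {"xyz": [0,0,0.14],"finger_gap": 0.4},
  {"xyz": [0,0,0.14],"finger_gap": 0.4},
])

```text
time: 33.1
position: [0.64, 0.1191, 0.2211]
tool_rot: [2.265, 2.176, 0.002]
ft_force: [0.2, 0.5, -1.4]
grip_width: 0.57
grip_force: 19.9
```

```bash
python3 go.py 0.6395 0.1192 0.2175 87.7
```

```text
t 33.1 tcp [0.64   0.1191 0.2211] yaw 87.71 q7 -0.55 zaxis [ 0.001 -0.    -1.   ] SHIFT [ 0.0001 -0.0005  0.0036] TURN 0.0
```

To row units: 0.003 m is 0.004, 0.002 m is 0.0027.

inch_along([
  {"xyz": [0,0,0.0013],"finger_gap": 0.4},
  {"xyz": [0,0,0.0027],"finger_gap": 0.4},
  {"xyz": [0,0,0.004],"finger_gap": 0.4},
  {"xyz": [0,0,0.004],"finger_gap": 0.4},
  {"xyz": [0,0,0.004],"finger_gap": 0.4},
])

```text
time: 33.6
position: [0.6398, 0.1192, 0.218]
tool_rot: [2.265, 2.177, 0.0]
ft_force: [-2.3, 0.4, 5.0]
grip_width: 0.571
grip_force: 19.9
```

Contact at 5 N. I'll release, rise and back off to a view of the tray.

To row units: -0.2 m is -0.2667, -0.18 m is -0.24.

inch_along([
  {"finger_gap": 0.9},
  {"finger_gap": 0.9},
  {"finger_gap": 0.9},
  {"finger_gap": 0.9},
  {"xyz": [0,0,-0.0533],"finger_gap": 1},
  {"xyz": [0,0,-0.12],"finger_gap": 1},
  {"xyz": [0,0,-0.1867],"finger_gap": 1},
  {"xyz": [0,0,-0.24],"finger_gap": 1},
  {"xyz": [-0.0667,-0.0667,-0.24],"finger_gap": 1},
  {"xyz": [-0.1333,-0.1333,-0.24],"finger_gap": 1},
  {"xyz": [-0.2,-0.1867,-0.24],"finger_gap": 1},
  {"xyz": [-0.2667,-0.1867,-0.24],"finger_gap": 1},
  {"xyz": [-0.2667,-0.1867,-0.24],"finger_gap": 1},
  {"xyz": [-0.2667,-0.1867,-0.24],"finger_gap": 1},
])

```text
time: 35.0
position: [0.4893, -0.0826, 0.397]
tool_rot: [2.277, 2.161, -0.007]
ft_force: [0.0, -0.6, -0.2]
grip_width: 0.998
grip_force: 0.0
```

```bash
python3 snap.py w10; python3 - <<'E'
from h import *
D=np.load('pics/w10.npz'); P=cloud('wrist',D['d'],D)
for lo,hi,y0,y1 in((.064,.085,-.14,.03),(.05,.066,.05,.2)):
    Q=P[(P[...,2]>lo)&(P[...,2]<hi)&(P[...,0]>.55)&(P[...,0]<.72)&(P[...,1]>y0)&(P[...,1]<y1)];print(len(Q),rect(Q),np.median(Q[:,2]))
p,d=ctrl.get_image('scene'); cv2.imwrite('pics/f.png',np.vstack([D['p'][:300],cv2.resize(p[140:310,170:460],(640,300))])[:,:,::-1])
E
```

```text
4228 (array([632.8, -51.9]), array([92. , 58.5]), 87.6) 0.07162472468913678
1588 (array([638. ,  97.1]), array([46.4, 51.7]), 87.9) 0.05849382450285437
```

View pics/f.png

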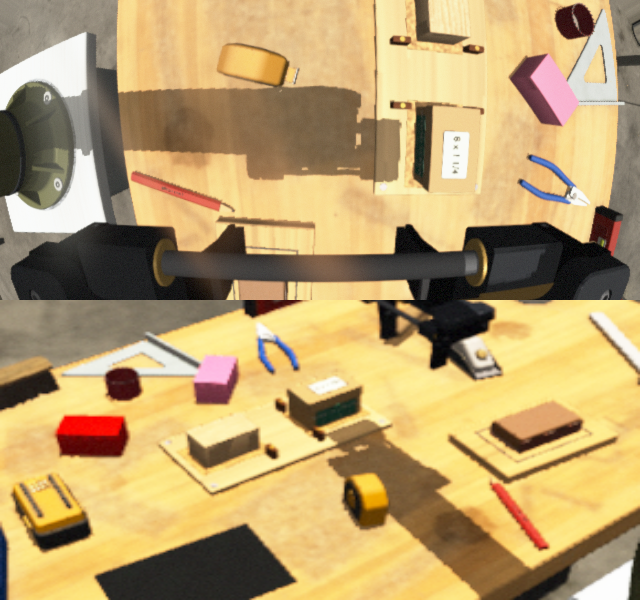

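The wood block and screw box are back on their pads at heading ~88°. The sanding block is in the rectangle and the bystanders are unmoved, so I'm handing it in.

```bash
python3 -c "
from bench import ctrl; print(ctrl.close_job())"
```

```text
the job is handed in; nothing more can be done
None
```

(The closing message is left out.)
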